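# Open the counterweighted guard of a dowelling jig and feed the block home

## Robot

A 7-joint arm with a two-finger parallel gripper is mounted at the origin on the work surface. World frame = base frame: x ahead of the robot, y to its left, z up, the work surface at z = 0. Lengths are in m, angles in rad, forces in N, time in s.
With the tool pointing down it reaches from about 0.425 to 0.875 m from the base axis. Payload 4.7 kg.
Tool frame: the origin (TCP) lies at the very end of the fingers, on their centre line; the grasp point (between the pads) lies 19 mm behind it; z points along the fingers, y is the line along which they close (so a half turn about z gives the same grasp; the last joint's range is limited). The gripper opens to 87 mm and grips with 3 to 60 N. Pads are 19 mm wide; open, the fingers measure 117 mm over their backs; the gripper's body (75 mm by 190 mm) begins 51 mm behind the grasp point.
Start: joints at [-1.215, 0.321, -0.07, 1.45, 0.023, 1.371, -0.057], TCP at [0.218, 0.612, 0.223] pointing down, gripper open.
Joint ranges: [-2.86, 2.86], [-0.3, 2.09], [-1.38, 1.24], [0.06, 2.45], [-1.56, 4.7], [0.09, 2.05], [-2.69, 2.69]. Speed limits (rad/s): [2.57, 2.57, 3.14, 3.14, 3.14, 3.14, 3.14].

## Interface

Orientations are given as a rotation vector (axis times angle).
In Python, from bench import ctrl, imaging, ticket gives the robot as it stands.
- The arm moves only by the tool jog_arm, never from a script. Its argument "rows" is text: rows parted by semicolons, each of 7 numbers parted by spaces: the shift along the tool's x, y, z in cm, then the turn, a rotation vector about the tool's x, y, z in rad, then the closure, from -1 (fully open) to 1 (shut), so that 0 is half open. A call has 1 to 5 rows; each row shifts and turns the commanded pose from where the row before left it, along the tool's axes as they then stand; what a row does not reach is not made up. A row lasts 1/8 s, in which the tool goes at most 62.5 mm and 10.7 degrees, less where a joint would pass 70% of its speed; a pose out of reach is approached as far as the arm can. A call with a gripper value outside its range is refused whole. The fingers move at their own pace and stop on an object; "force" is the grip in N (left out, the last holds). Time passes only in rows, so rows that do not move let the fingers close. It gives the time, the measured TCP pose, the force, the opening and the grip force at its end, in the units of the state.
- ctrl.get_state(): the state, without advancing time (a new reading comes with each control period).
- imaging.get_image(name): name is "scene" or "side" or "wrist"; returns a dict with "img" (384x512x3 uint8, blue, green, red), "vertical_fov" (degrees; the focal length in pixels is half the picture's height over the tangent of half this angle, whatever the lens; pixels are square), "cx", "cy" (the principal point, pixels), "origin" and "orientation" of the camera in the world. Camera axes: x right, y down, z forward; pixel columns grow to the right and rows downward; lengths in m; the calibration is good to about 2 mm. A picture is of the moment at which its call begins. There is no depth.
- ticket.close_job(): hands the job in; it is judged then, once.
The state is a dict: "time": time; "joint_positions": joint angles; "qd": joint speeds; "joint_torque": joint torques, N m; "position": TCP position; "tool_rot": TCP orientation; "ft_force": force on the tool from outside, world axes, zero at the start; "torque": the same for the moment, N m; "grip_width": opening from 0.0 (shut) to 1.0 (fully open); "grip_force": force on a finger pad.
Only numpy, scipy, OpenCV 4.12 (cv2) and the standard library are available. Lean on these libraries where they do the work, as an engineer would, in place of code of your own. Each camera call takes 0.05 s, during which the arm holds its last target. There are 200 camera calls.

## Task

Lift the counterweighted guard arm of the dowelling jig by its side handle past its balance point and keep hold of it until it bears gently on its rubber-tipped rest bolt: do not let it drop onto the bolt, knock it or press hard on it. Let go, so that it stays open by itself, then slide the wooden block along the channel, pushing gently, until it is fully home against the end stop. Leave the other things on the bench alone and take your hand away.

Things in the scene. Friction and masses are not known exactly. Their poses are not given: they have to be found in the camera images.
- jig: Dowelling jig fixed to the bench: plywood board 300 x 330 x 18 mm (its x -65..235, y -120..210). Origin on the bench top in the middle of the channel, under the closed guard's gate plate; x points from handle to hinge, y along the channel away from the end stop, z up. Hinge axis along y at x 120, z 100 mm, between two wooden cheeks (y -47..47, up to z 122).
- channel (a point): Middle of the channel's floor at jig x 0, y 100, z 18 mm, axes as the jig's. The channel runs along y from the end stop (jig y -56) to y 210 mm, between two fences 43 mm apart inside and 12 mm thick, with tops at jig z 30 mm; it is open above and at its +y end.
- guard: Guard: steel bar 30 mm wide, 10 thick, 216 long, with a side handle, a gate plate and a counterweight fixed to it. Origin on the hinge axis midway between the cheeks, y the hinge axis; closed, its axes are the jig's and the bar runs level along -x. The gate plate hangs 120 mm from the hinge and bars the channel at jig y 0. Closed it weighs 2 to 3.5 N at the handle.
- counterweight: Dark steel disc, 80 mm diameter, 30 thick, on the guard's crank at guard y 70..100 mm, its centre 60 mm above and 35 beyond the hinge when closed. Origin on the hinge axis, as the guard's. Its mass is not known well (0.96 to 1.44 kg), so the balance point is somewhere from 0.5 to 0.9 rad: below it the guard falls shut, above it falls open.
- guard_angle (a joint): Opening angle of the guard, rad: 0 closed (bar level), growing as the handle rises and swings away from the robot. Open, it comes to rest on the rest bolt, somewhere from 1.05 to 1.45 rad depending on how the bolt is set.
- handle (a point): Grip point on the guard's handle: middle of a round level black sleeve, 18 mm diameter and 80 mm long, parallel to the hinge, that turns freely on its pin, so a pinched handle can swing without turning the hand. The point is 216 mm from the hinge axis and 60 mm to the -y side of the guard's middle; closed it is 100 mm above the bench. It moves on an arc about the hinge.
- rest: Wooden post 28 x 36 mm, 222 tall, behind the hinge; origin at its foot (jig x 179, y 0, z 18), axes as the jig's. It carries a level bolt with a round rubber tip, 24 mm diameter, 200 mm above the bench, that points at the guard. How far the bolt is screwed out is not measured: feel for it. The tip gives 1 mm per 3 N and gets twice the handle's force; keep it under 20 N.
- work_center (a point): Centre of the loose wooden block, 130 mm long (its y, along the channel), 40 wide, 40 tall, 0.15 kg, lying in the channel with 1.5 mm play each side; its centre is 38 mm above the bench. At first it is on the +y side of the gate plate, which it cannot pass while the guard is closed.
- end_stop: Wooden end stop across the channel, 85 mm wide, 50 tall above the board, with two brass drill bushes on its back. Origin at the foot of the face that the block meets (jig y -56 mm), axes as the jig's. When home, the block's centre is 65 mm from this face along y. Keep the push on it under 25 N.
- screwdriver: Screwdriver lying loose on the bench; leave it alone.
- mallet: Hammer lying loose on the bench; leave it alone.
- offcut: Wood offcut 60 x 110 x 28 mm lying loose on the bench; leave it alone.
There are look-alikes about, which are no part of the job. Leave any purple or turquoise look-alike of the part that bears work_center alone.

How it is judged:
By the outcome, as a careful person would: the job done as asked, in the order asked, and still so for the second after the job is handed in, with the robot touching nothing.
It also fails if it takes over 72 s, if anything falls off the work surface, if the arm or the gripper's body presses on something with over 40 N, if the wrist force passes 120 N, or if a joint passes its speed limit or range.

## Working session

There is one attempt and no reset: what is moved stays moved. The work goes in short steps, Python scripts to look and compute and a tool call to move; the robot and the scene stay as the last step left them, time stands still between calls to the robot, and variables do not carry over. Pictures are saved under pics/ and viewed, at most 10 in all, crops included, and the job is handed in when it is done.

Besides the shell and the picture viewer there is one more tool, called after ">>>" as name(argument=value, ...) on one line, values as JSON. jog_arm: Moves the arm, as the interface text tells. Its arguments: {"type":"object","properties":{"rows":{"type":"string"},"force":{"type":"number"}},"required":["rows"]}

```bash
mkdir -p pics; cat > h.py <<'E'
import numpy as np, cv2
from scipy.spatial.transform import Rotation as R
from bench import ctrl, imaging, ticket
def cam(n):
    d=imaging.get_image(n); return d
def Rm(o):
    o=np.array(o,float)
    if o.shape==(3,3): return o
    return R.from_rotvec(o).as_matrix() if o.size==3 else R.from_quat(o).as_matrix()
def f(d): return d["img"].shape[0]/2/np.tan(np.radians(d["vertical_fov"])/2)
def ray(d,u,v):
    r=Rm(d["orientation"])@np.array([(u-d["cx"])/f(d),(v-d["cy"])/f(d),1]); return np.array(d["origin"]),r/np.linalg.norm(r)
def plane(d,u,v,z):
    o,r=ray(d,u,v); return o+r*(z-o[2])/r[2]
def proj(d,p):
    c=Rm(d["orientation"]).T@(np.array(p)-np.array(d["origin"])); return c[0]/c[2]*f(d)+d["cx"],c[1]/c[2]*f(d)+d["cy"]
E
python3 - <<'E'
from h import *
import pickle
D={n:cam(n) for n in("scene","side")}
pickle.dump(D,open("d0.pkl","wb"))
for n,d in D.items(): print(n,{k:v for k,v in d.items() if k!="img"})
cv2.imwrite("pics/scene.png",cv2.resize(D["scene"]["img"],(800,600),interpolation=cv2.INTER_CUBIC));cv2.imwrite("pics/side.png",cv2.resize(D["side"]["img"],(800,600),interpolation=cv2.INTER_CUBIC))
s=ctrl.get_state();print(s)
E
```

```text
scene {'vertical_fov': 51.49794847183645, 'cx': 256.7581515699177, 'cy': 191.66791482476023, 'origin': array([1.45170034, 0.18678983, 0.82855059]), 'orientation': array([-1.49825192, -1.89503975,  0.88968693])}
side {'vertical_fov': 43.12535525924201, 'cx': 268.27554998355396, 'cy': 197.64881429301445, 'origin': array([-0.06224136, -0.64736511,  1.05089152]), 'orientation': array([-2.27229674,  0.86263248, -0.3275891 ])}
{'time': 0.1, 'joint_positions': array([-1.21490238,  0.32174663, -0.07007804,  1.45155719,  0.02259621,
        1.37079563, -0.0568977 ]), 'qd': array([ 0.00096217, -0.00180468, -0.0014329 , -0.00349658, -0.00193901,
        0.00167859, -0.00112628]), 'joint_torque': array([ 3.48836761e-05, -4.92571306e+01, -4.05724570e-01, -3.13396275e+01,
       -6.41244999e-02,  3.96091200e-02,  7.34032483e-05]), 'position': array([0.2177475 , 0.61191552, 0.22157019]), 'tool_rot': array([-5.34208783e-01, -3.09563418e+00,  2.68318487e-03]), 'ft_force': array([-0.36472343,  0.10703399,  0.80272223]), 'torque': array([ 0.00211244,  0.02098953, -0.02251454]), 'grip_force': 0.0, 'grip_width': 0.998797470238287}
```

View pics/scene.png

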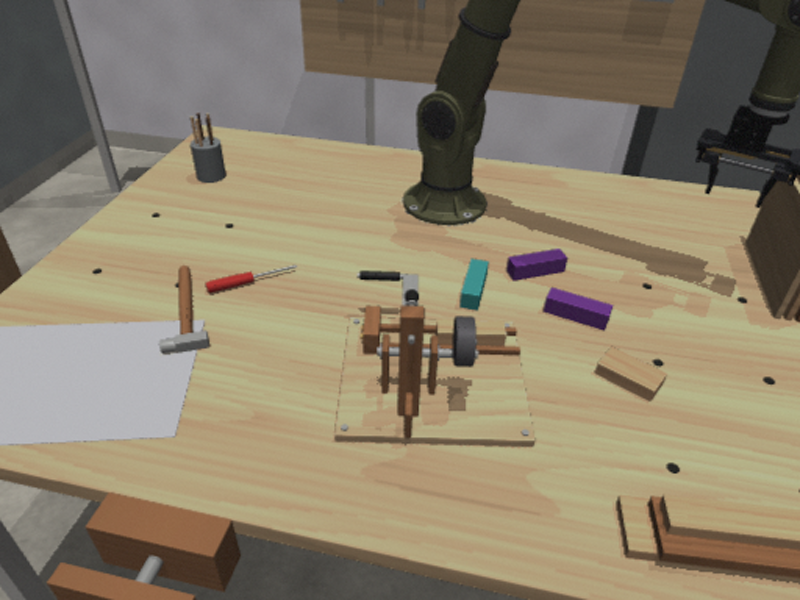

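View pics/side.png

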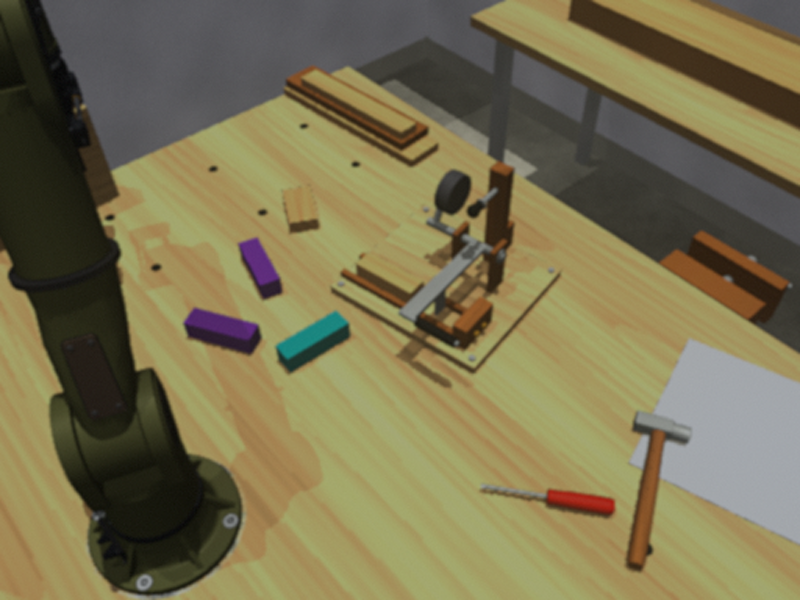

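The scene view shows the jig at about (430,370), with its black handle sleeve at (380,276) and the counterweight disc at (465,340). The block in question is the plain wooden one in the channel, at side (390,275). The look-alikes are purple at (260,267) and (222,330) and turquoise at (313,340), and the offcut lies on the bench at (300,208). Only the wooden block lies between the fences, so I'll confirm it in an enlarged crop.

```bash
python3 - <<'E'
from h import *
import pickle
D=pickle.load(open("d0.pkl","rb"))
a=D["scene"]["img"][160:290,205:350]; b=D["side"]["img"][100:245,205:365]
a=cv2.resize(a,None,fx=2.75,fy=2.75,interpolation=cv2.INTER_CUBIC)
b=cv2.resize(b,None,fx=2.5,fy=2.5,interpolation=cv2.INTER_CUBIC)
c=np.zeros((370,800,3),np.uint8); c[:a.shape[0],:a.shape[1]]=a; c[:b.shape[0],400:400+b.shape[1]]=b[:370]
cv2.imwrite("pics/crop.png",c)
s,d=D["scene"],D["side"]; k=512/800
for n,u,v in[("L(-65,210)",333,288),("B(-65,-120)",472,368),("R(235,-120)",559,270)]: print(n,plane(d,u*k,v*k,.018))
for n,u,v in[("(235,-120)",336,437),("(235,210)",533,441)]: print(n,plane(s,u*k,v*k,.018))
print("handle z.1",plane(s,360*k,276*k,.1),plane(s,400*k,276*k,.1))
E
```

```text
L(-65,210) [0.4695979  0.20644372 0.018     ]
B(-65,-120) [ 0.53262011 -0.10454604  0.018     ]
R(235,-120) [ 0.82369231 -0.04493337  0.018     ]
(235,-120) [ 0.83286297 -0.04066566  0.018     ]
(235,210) [0.7639806  0.27419333 0.018     ]
handle z.1 [ 0.50388176 -0.09064592  0.1       ] [ 0.4840596  -0.01442432  0.1       ]
```

View pics/crop.png

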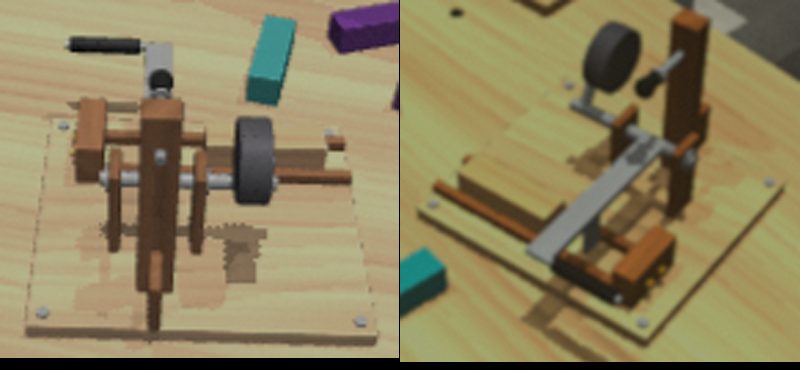

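The crop confirms it: the wooden block lies in the channel at crop (510,185), behind the gate plate at (590,225). The handle sleeve runs from (67,44) to (140,46) in the scene crop. Next I'll fit the jig pose from the board corners and the sleeve.

```bash
python3 - <<'E'
from h import *
import pickle
from scipy.optimize import least_squares
D=pickle.load(open("d0.pkl","rb")); s,d=D["scene"],D["side"]
S=lambda u,v:(u/2.75+205,v/2.75+160); T=lambda u,v:((u-400)/2.5+205,v/2.5+100)
obs=[(d,T(418,208),(-.065,.21,.018)),(d,T(645,341),(-.065,-.12,.018)),(d,T(784,183),(.235,-.12,.018)),
(s,S(27,327),(.235,-.12,.018)),(s,S(376,335),(.235,.21,.018)),
(s,S(103,45),(-.096,-.06,.1)),(d,T(584,281),(-.096,-.06,.1)),
(d,T(690,17),(.179,0,.24)),(s,S(161,104),(.179,0,.24))]
def W(p,q): c,n=np.cos(p[2]),np.sin(p[2]); return np.array([p[0]+c*q[0]-n*q[1],p[1]+n*q[0]+c*q[1],q[2]])
fn=lambda p:np.concatenate([np.array(proj(o,W(p,q)))-uv for o,uv,q in obs])
r=least_squares(fn,[.57,.02,.2],loss="soft_l1"); print(r.x,np.round(r.fun if 0 else fn(r.x).reshape(-1,2),1).tolist())
p=r.x; np.save("jig.npy",p)
print("handle",W(p,(-.096,-.06,.1)))
# block ends: top edges at z .058 in side view
for u,v in[(463,168),(560,222),(478,155)]: 
    w=plane(d,*T(u,v),.058); c,n=np.cos(p[2]),np.sin(p[2]); e=w[:2]-p[:2]; print("blk jig",c*e[0]+n*e[1],-n*e[0]+c*e[1])
st=ctrl.get_state(); print(R.from_rotvec(st["tool_rot"]).as_matrix().round(3))
E
```

```text
[0.57380008 0.02350541 0.20517077] [[-1.6, -0.2], [0.3, -0.7], [0.5, -0.9], [-1.3, -1.0], [0.6, -0.2], [0.2, -0.2], [0.1, 0.4], [-0.0, 0.4], [-0.1, 0.7]]
handle [ 0.49203762 -0.05479466  0.1       ]
blk jig -0.009357438720102931 0.17777159161658712
blk jig -0.01138510339195826 0.034510597537361076
blk jig 0.018177761497284513 0.1776204052554727
[[-0.942  0.335 -0.   ]
 [ 0.335  0.942 -0.002]
 [-0.    -0.002 -1.   ]]
```

```bash
cat >> h.py <<'E'
JP=lambda:np.load("jig.npy")
def W(q,p=None):
    p=JP() if p is None else p; c,n=np.cos(p[2]),np.sin(p[2]); return np.array([p[0]+c*q[0]-n*q[1],p[1]+n*q[0]+c*q[1],q[2]])
def J(w,p=None):
    p=JP() if p is None else p; c,n=np.cos(p[2]),np.sin(p[2]); e=np.array(w[:2])-p[:2]; return np.array([c*e[0]+n*e[1],-n*e[0]+c*e[1],w[2]])
def plan(pts,step=.05,start=None):
    """pts: (x,y,z,angle of tool y in world); print rows in tool axes for a tool pointing down"""
    s=ctrl.get_state(); M=R.from_rotvec(s["tool_rot"]).as_matrix(); pos=s["position"].copy(); out=[]
    for *t,a in pts:
        t=np.array(t); y=np.array([np.cos(a),np.sin(a),0]); z=np.array([0,0,-1.]); G=np.column_stack([np.cross(y,z),y,z])
        n=int(max(1,np.ceil(np.linalg.norm(t-pos)/step),np.ceil(R.from_matrix(M.T@G).magnitude()/.17)))
        for i in range(n):
            k=n-i; rv=np.round(R.from_matrix(M.T@G).as_rotvec()/k,3); sh=np.round(M.T@(t-pos)/k*100,2)
            pos=pos+M@sh/100; M=M@R.from_rotvec(rv).as_matrix(); out.append(list(sh)+list(rv))
    for i in range(0,len(out),5): print("; ".join(" ".join(f"{v:g}" for v in r) for r in out[i:i+5]))
E
python3 - <<'E'
from h import *
h=W((-.096,-.06,.1)); plan([(.44,.32,.22,.7),(h[0],h[1],.17,JP()[2])])
E
```

```text
-3.84 -2.51 0.02 -0 0 0.066; -4 -2.25 0.02 -0 0 0.066; -4.14 -1.98 0.03 -0 0 0.066; -4.26 -1.7 0.02 -0 0 0.066; -4.36 -1.42 0.03 -0 0 0.066
-4.44 -1.13 0.02 -0.001 0 0.066; -4.51 -0.83 0.03 -0 0 0.067; -4.55 -0.52 0.02 -0 0.001 0.066; -4 -2.52 0.63 -0 -0 0.062; -4.15 -2.27 0.63 -0 -0 0.062
-4.28 -2.01 0.62 -0 -0 0.062; -4.4 -1.74 0.63 -0 -0 0.062; -4.5 -1.46 0.62 -0 -0 0.062; -4.58 -1.18 0.63 -0 -0 0.062; -4.65 -0.89 0.62 -0 0 0.061
-4.69 -0.6 0.63 -0.001 0 0.062
```

>>> jog_arm(rows="-3.8 -2.5 0 0 0 0.066 -1; -4 -2.3 0 0 0 0.066 -1; -4.1 -2 0 0 0 0.066 -1; -4.3 -1.7 0 0 0 0.066 -1; -4.4 -1.4 0 0 0 0.066 -1")

```text
time: 0.72
position: [0.3573, 0.4278, 0.2222]
tool_rot: [-1.039, -2.965, 0.001]
ft_force: [0.3, 0.3, 0.3]
grip_width: 1.0
grip_force: 0.0
```

>>> jog_arm(rows="-4.4 -1.1 0 0 0 0.066 -1; -4.5 -0.8 0 0 0 0.066 -1; -4.5 -0.5 0 0 0 0.066 -1; -4 -2.5 0 0 0 0.062 -1; -4.2 -2.3 0 0 0 0.062 -1")

```text
time: 1.35
position: [0.4531, 0.2255, 0.2221]
tool_rot: [-1.501, -2.76, 0.001]
ft_force: [0.6, -1.2, -0.1]
grip_width: 1.001
grip_force: 0.0
```

>>> jog_arm(rows="-4.3 -2 0 0 0 0.062 -1; -4.4 -1.7 0 0 0 0.062 -1; -4.5 -1.5 0 0 0 0.062 -1; -4.6 -1.2 1 0 0 0.062 -1; -4.6 -0.9 1 0 0 0.062 -1")

```text
time: 1.98
position: [0.4855, -0.0085, 0.2022]
tool_rot: [-1.908, -2.495, -0.001]
ft_force: [0.8, -1.0, -0.1]
grip_width: 0.998
grip_force: 0.0
```

```bash
python3 - <<'E'
from h import *
s=ctrl.get_state(); print(s["time"],s["position"],s["joint_positions"].round(2),s["ft_force"].round(2))
d=cam("wrist"); h=W((-.096,-.06,.1)); print(d["origin"],[proj(d,W((-.096,y,.1))) for y in(-.1,-.06,-.02)])
cv2.imwrite("pics/w1.png",d["img"]); plan([(h[0],h[1],.17,JP()[2])])
E
```

```text
1.975 [ 0.48547076 -0.00850066  0.20222042] [-0.55 -0.04  0.51  1.89  0.02  1.28  0.22] [ 0.82 -1.   -0.15]
[0.46649058 0.06188624 0.36384141] [(np.float64(248.12243021837818), np.float64(286.9993176207875)), (np.float64(250.6439359055206), np.float64(244.28430475989978)), (np.float64(253.36242119235007), np.float64(198.23240228703656))]
-3.88 -0.29 3.13 -0.002 0.004 0.049
```

View pics/w1.png

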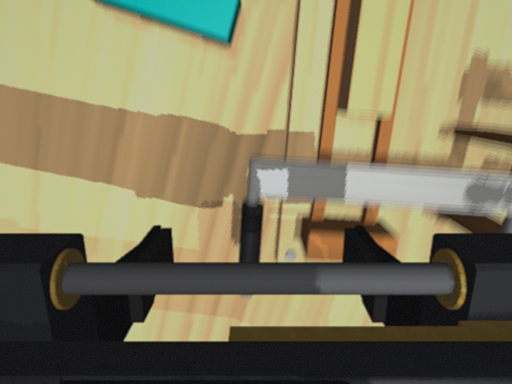

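The black sleeve shows at u≈253, v from 205 down behind the gripper's rod, with the prediction at u≈251–253. The jig estimate is good to about 2 mm across the pinch line, so I'm going down and gripping.

>>> jog_arm(rows="-3.9 -0.3 3.1 0 0 0.049 -1; 0 0 3 0 0 0 -1; 0 0 3 0 0 0 -1; 0 0 3 0 0 0 -1; 0 0 0 0 0 0 -1", force=20)

```text
time: 2.65
position: [0.4906, -0.0453, 0.0794]
tool_rot: [-1.964, -2.447, 0.006]
ft_force: [0.9, 0.2, 0.4]
grip_width: 0.999
grip_force: 0.0
```

>>> jog_arm(rows="0 0 0 0 0 0 0.5; 0 0 0 0 0 0 0.7; 0 0 0 0 0 0 1; 0 0 0 0 0 0 1; 0 0 0 0 0 0 1", force=20)

```text
time: 3.28
position: [0.4931, -0.0453, 0.0817]
tool_rot: [1.966, 2.45, 0.001]
ft_force: [-0.3, -0.9, 0.6]
grip_width: 0.516
grip_force: 0.0
```

>>> jog_arm(rows="-1 0 0 0 0 0 0.6; 0 0 0 0 0 0 1; 0 0 0 0 0 0 1; 0 0 0 0 0 0 1; 0 0 0 0 0 0 1")

```text
time: 3.9
position: [0.4924, -0.0569, 0.0807]
tool_rot: [-1.966, -2.446, 0.008]
ft_force: [-6.3, -3.9, 3.3]
grip_width: 0.199
grip_force: 19.9
```

>>> jog_arm(rows="0 0 0 0 0 0 1; 0 0 0 0 0 0 1")

```text
time: 4.15
position: [0.4924, -0.0569, 0.0808]
tool_rot: [-1.966, -2.446, 0.008]
ft_force: [-5.9, -3.8, 2.5]
grip_width: 0.196
grip_force: 19.9
```

```bash
python3 - <<'E'
from h import *
import pickle
from scipy.optimize import brentq
D=pickle.load(open("d0.pkl","rb")); s,d=D["scene"],D["side"]
for o,u,v in[(d,(648-400)/2.5+205,84/2.5+100),(s,161/2.75+205,80/2.75+160)]:
    g=brentq(lambda z:J(plane(o,u,v,z))[1],.1,.4); q=J(plane(o,u,v,g)); q2=J(plane(o,u,v,.2)); print("y=0:",q," z=.2:",q2)
    x=q2[0]-.12; print("theta",brentq(lambda t:x*np.sin(t)+.1*np.cos(t)-.017,.7,1.6))
st=ctrl.get_state(); print(J(st["position"]))
a=[0,.02,.06,.11,.16,.21,.26,.31,.36,.41,.46,.51,.56,.61,.66,.71,.76,.81,.86,.9,.93,.96,.98,1.0,1.02,1.03]
for i in range(0,len(a)-1,5): print("; ".join(f"0 {21.6*(np.cos(p)-np.cos(q)):.2f} {21.6*(np.sin(p)-np.sin(q)):.2f} 0 0 0 1" for p,q in zip(a[i:i+5],a[i+1:i+6])))
E
```

```text
y=0: [1.01323661e-01 6.93889390e-17 1.99913257e-01]  z=.2: [ 1.01235927e-01 -5.37411001e-05  2.00000000e-01]
theta 1.2174410679754184
y=0: [0.14499255 0.         0.24108639]  z=.2: [0.0926952  0.00132874 0.2       ]
theta 1.139505128238813
[-0.09610612 -0.0621252   0.08075235]
0 0.00 -0.43 0 0 0 1; 0 0.03 -0.86 0 0 0 1; 0 0.09 -1.08 0 0 0 1; 0 0.15 -1.07 0 0 0 1; 0 0.20 -1.06 0 0 0 1
0 0.25 -1.05 0 0 0 1; 0 0.30 -1.04 0 0 0 1; 0 0.36 -1.02 0 0 0 1; 0 0.41 -1.00 0 0 0 1; 0 0.46 -0.98 0 0 0 1
0 0.50 -0.96 0 0 0 1; 0 0.55 -0.93 0 0 0 1; 0 0.60 -0.90 0 0 0 1; 0 0.64 -0.87 0 0 0 1; 0 0.68 -0.84 0 0 0 1
0 0.72 -0.80 0 0 0 1; 0 0.76 -0.76 0 0 0 1; 0 0.80 -0.72 0 0 0 1; 0 0.67 -0.55 0 0 0 1; 0 0.51 -0.40 0 0 0 1
0 0.53 -0.38 0 0 0 1; 0 0.36 -0.24 0 0 0 1; 0 0.36 -0.24 0 0 0 1; 0 0.37 -0.23 0 0 0 1; 0 0.18 -0.11 0 0 0 1
```

>>> jog_arm(rows="0 0 -0.43 0 0 0 1; 0 0.03 -0.86 0 0 0 1; 0 0.09 -1.08 0 0 0 1; 0 0.15 -1.07 0 0 0 1; 0 0.20 -1.06 0 0 0 1")

```text
time: 4.78
position: [0.497, -0.0559, 0.1258]
tool_rot: [-1.966, -2.446, 0.008]
ft_force: [-6.0, -3.4, -1.1]
grip_width: 0.2
grip_force: 19.9
```

>>> jog_arm(rows="0 0.25 -1.05 0 0 0 1; 0 0.30 -1.04 0 0 0 1; 0 0.36 -1.02 0 0 0 1; 0 0.41 -1.00 0 0 0 1; 0 0.46 -0.98 0 0 0 1")

```text
time: 5.4
position: [0.5147, -0.0523, 0.1774]
tool_rot: [-1.967, -2.446, 0.008]
ft_force: [-6.0, -5.0, 1.8]
grip_width: 0.201
grip_force: 20.0
```

>>> jog_arm(rows="0 0.50 -0.96 0 0 0 1; 0 0.55 -0.93 0 0 0 1; 0 0.60 -0.90 0 0 0 1; 0 0.64 -0.87 0 0 0 1; 0 0.68 -0.84 0 0 0 1")

```text
time: 6.02
position: [0.5452, -0.046, 0.2235]
tool_rot: [-1.969, -2.448, 0.004]
ft_force: [-5.4, -4.5, 4.2]
grip_width: 0.201
grip_force: 20.0
```

```bash
python3 - <<'E'
from h import *
s=ctrl.get_state(); q=J(s["position"]); print(q,"theta",np.arctan2(q[2]+.0193-.1,.12-q[0]),"r",np.hypot(q[2]+.0193-.1,.12-q[0]),s["ft_force"].round(1),s["grip_width"])
E
```

```text
[-0.04217825 -0.06224226  0.22352249] theta 0.7220217875885244 r 0.21610194187346887 [-5.4 -4.5  4.2] 0.20143087574597193
```

>>> jog_arm(rows="0 0.66 -0.84 0 0 0 1; 0 0.70 -0.80 0 0 0 1; 0 0.76 -0.74 0 0 0 1; 0 0.67 -0.56 0 0 0 1; 0 0.51 -0.40 0 0 0 1")

```text
time: 6.65
position: [0.5804, -0.0388, 0.2563]
tool_rot: [1.965, 2.444, 0.0]
ft_force: [4.2, -6.2, -4.3]
grip_width: 0.199
grip_force: 19.9
```

>>> jog_arm(rows="0 0.53 -0.38 0 0 0 1; 0 0.36 -0.24 0 0 0 1; 0 0.36 -0.24 0 0 0 1; 0 0.37 -0.23 0 0 0 1; 0 0.18 -0.11 0 0 0 1")

```text
time: 7.28
position: [0.5979, -0.0352, 0.2678]
tool_rot: [1.966, 2.444, -0.001]
ft_force: [4.7, -7.2, -3.7]
grip_width: 0.198
grip_force: 19.9
```

```bash
cat >> h.py <<'E'
def tri(a=None):
    s=ctrl.get_state(); q=J(s["position"]); th=np.arctan2(q[2]+.0193-.1,.12-q[0]); F=s["ft_force"]; p=JP(); fx=F[0]*np.cos(p[2])+F[1]*np.sin(p[2])
    print("th",th,"r",np.hypot(q[2]+.0193-.1,.12-q[0]),"radial",-fx*np.cos(th)+F[2]*np.sin(th),"tang(+open)",fx*np.sin(th)+F[2]*np.cos(th),s["grip_width"],q)
    for da in (.01,.0075,.005):
        print(da,"; ".join(f"0 {21.6*(np.cos(th+k*da)-np.cos(th+(k+1)*da)):.3f} {21.6*(np.sin(th+k*da)-np.sin(th+(k+1)*da)):.3f} 0 0 0 1" for k in range(5)))
E
python3 -c "
from h import *
tri()"
```

```text
th 1.0459276305845495 r 0.21623810398586996 radial -4.783577875109026 tang(+open) 0.8185728576896756 0.1984679373194975 [ 0.01164322 -0.06236427  0.26783024]
0.01 0 0.187 -0.107 0 0 0 1; 0 0.189 -0.105 0 0 0 1; 0 0.190 -0.104 0 0 0 1; 0 0.191 -0.102 0 0 0 1; 0 0.192 -0.100 0 0 0 1
0.0075 0 0.140 -0.081 0 0 0 1; 0 0.141 -0.080 0 0 0 1; 0 0.142 -0.079 0 0 0 1; 0 0.142 -0.077 0 0 0 1; 0 0.143 -0.076 0 0 0 1
0.005 0 0.094 -0.054 0 0 0 1; 0 0.094 -0.053 0 0 0 1; 0 0.094 -0.053 0 0 0 1; 0 0.094 -0.052 0 0 0 1; 0 0.095 -0.052 0 0 0 1
```

>>> jog_arm(rows="0 0.21 -0.07 0 0 0 1; 0 0.19 -0.105 0 0 0 1; 0 0.19 -0.10 0 0 0 1; 0 0.19 -0.10 0 0 0 1")

```text
time: 7.78
position: [0.6052, -0.0337, 0.2719]
tool_rot: [1.966, 2.444, -0.001]
ft_force: [3.4, -6.1, -0.5]
grip_width: 0.2
grip_force: 20.0
```

```bash
python3 -c "
from h import *
tri()"
```

```text
th 1.0850188159468963 r 0.2162058795958262 radial -1.4417301780663605 tang(+open) 1.55301796022512 0.2004766297729842 [ 0.01905433 -0.06235736  0.2718935 ]
0.01 0 0.192 -0.100 0 0 0 1; 0 0.193 -0.098 0 0 0 1; 0 0.193 -0.096 0 0 0 1; 0 0.194 -0.094 0 0 0 1; 0 0.195 -0.092 0 0 0 1
0.0075 0 0.144 -0.075 0 0 0 1; 0 0.144 -0.074 0 0 0 1; 0 0.145 -0.073 0 0 0 1; 0 0.145 -0.072 0 0 0 1; 0 0.146 -0.071 0 0 0 1
0.005 0 0.096 -0.050 0 0 0 1; 0 0.096 -0.050 0 0 0 1; 0 0.096 -0.049 0 0 0 1; 0 0.096 -0.049 0 0 0 1; 0 0.097 -0.048 0 0 0 1
```

>>> jog_arm(rows="0 0.19 -0.10 0 0 0 1; 0 0.19 -0.10 0 0 0 1; 0 0.19 -0.095 0 0 0 1; 0 0.19 -0.095 0 0 0 1")

```text
time: 8.28
position: [0.6126, -0.0321, 0.2758]
tool_rot: [1.966, 2.444, -0.001]
ft_force: [4.2, -6.2, -2.0]
grip_width: 0.197
grip_force: 20.0
```

```bash
python3 -c "
from h import *
tri()"
```

```text
th 1.1246002281554837 r 0.21621989540291214 radial -3.0149869564272134 tang(+open) 1.7443801600251843 0.19697099359238018 [ 0.02669308 -0.06235683  0.27575092]
0.01 0 0.195 -0.092 0 0 0 1; 0 0.196 -0.090 0 0 0 1; 0 0.197 -0.088 0 0 0 1; 0 0.198 -0.086 0 0 0 1; 0 0.199 -0.084 0 0 0 1
0.0075 0 0.146 -0.069 0 0 0 1; 0 0.147 -0.068 0 0 0 1; 0 0.147 -0.067 0 0 0 1; 0 0.148 -0.066 0 0 0 1; 0 0.148 -0.065 0 0 0 1
0.005 0 0.098 -0.046 0 0 0 1; 0 0.098 -0.046 0 0 0 1; 0 0.098 -0.045 0 0 0 1; 0 0.098 -0.045 0 0 0 1; 0 0.098 -0.044 0 0 0 1
```

>>> jog_arm(rows="0 0.205 -0.07 0 0 0 1; 0 0.195 -0.09 0 0 0 1; 0 0.195 -0.09 0 0 0 1")

```text
time: 8.65
position: [0.6182, -0.031, 0.2783]
tool_rot: [1.966, 2.444, -0.001]
ft_force: [3.8, -6.6, -2.2]
grip_width: 0.195
grip_force: 20.0
```

```bash
python3 -c "
from h import *
tri()"
```

```text
th 1.1534421547015017 r 0.21619665877740185 radial -2.993019177652678 tang(+open) 1.2798428735460623 0.19519353475918244 [ 0.03236616 -0.06237194  0.27833933]
0.01 0 0.198 -0.087 0 0 0 1; 0 0.199 -0.085 0 0 0 1; 0 0.200 -0.083 0 0 0 1; 0 0.200 -0.081 0 0 0 1; 0 0.201 -0.079 0 0 0 1
0.0075 0 0.148 -0.065 0 0 0 1; 0 0.149 -0.064 0 0 0 1; 0 0.149 -0.063 0 0 0 1; 0 0.150 -0.062 0 0 0 1; 0 0.150 -0.061 0 0 0 1
0.005 0 0.099 -0.044 0 0 0 1; 0 0.099 -0.043 0 0 0 1; 0 0.099 -0.043 0 0 0 1; 0 0.099 -0.042 0 0 0 1; 0 0.100 -0.042 0 0 0 1
```

>>> jog_arm(rows="0 0.205 -0.07 0 0 0 1; 0 0.20 -0.085 0 0 0 1; 0 0.20 -0.08 0 0 0 1")

```text
time: 9.02
position: [0.6223, -0.0301, 0.2801]
tool_rot: [1.969, 2.446, -0.006]
ft_force: [-2.0, -7.0, -0.5]
grip_width: 0.198
grip_force: 20.0
```

```bash
python3 -c "
from h import *
tri()"
```

```text
th 1.174419300632602 r 0.21620671216478365 radial 0.8351483700535378 tang(+open) -3.3687296133271167 0.19838509760212372 [ 0.03652717 -0.06239495  0.2801433 ]
0.01 0 0.200 -0.082 0 0 0 1; 0 0.200 -0.080 0 0 0 1; 0 0.201 -0.078 0 0 0 1; 0 0.202 -0.076 0 0 0 1; 0 0.203 -0.074 0 0 0 1
0.0075 0 0.150 -0.062 0 0 0 1; 0 0.150 -0.061 0 0 0 1; 0 0.151 -0.060 0 0 0 1; 0 0.151 -0.059 0 0 0 1; 0 0.151 -0.057 0 0 0 1
0.005 0 0.100 -0.041 0 0 0 1; 0 0.100 -0.041 0 0 0 1; 0 0.100 -0.040 0 0 0 1; 0 0.100 -0.040 0 0 0 1; 0 0.101 -0.039 0 0 0 1
```

Contact with the bolt: the tangential force went from +1.3 to −3.4 N between 1.153 and 1.174 rad. I'm easing back about 3 mm so the guard rests at its own balance on the tip.

>>> jog_arm(rows="0 -0.14 0.06 0 0 0 1; 0 -0.14 0.06 0 0 0 1; 0 0 0 0 0 0 1")

```text
time: 9.4
position: [0.6203, -0.0306, 0.2793]
tool_rot: [1.968, 2.445, -0.004]
ft_force: [0.4, -6.9, -0.4]
grip_width: 0.202
grip_force: 20.0
```

```bash
python3 -c "
from h import *
tri()"
```

```text
th 1.1643124848034159 r 0.21617727058606095 radial 0.0210376959533497 tang(+open) -1.1342150833192088 0.20225156926647694 [ 0.03452737 -0.06242365  0.27926244]
0.01 0 0.199 -0.084 0 0 0 1; 0 0.200 -0.082 0 0 0 1; 0 0.200 -0.080 0 0 0 1; 0 0.201 -0.078 0 0 0 1; 0 0.202 -0.076 0 0 0 1
0.0075 0 0.149 -0.063 0 0 0 1; 0 0.150 -0.062 0 0 0 1; 0 0.150 -0.061 0 0 0 1; 0 0.150 -0.060 0 0 0 1; 0 0.151 -0.059 0 0 0 1
0.005 0 0.099 -0.042 0 0 0 1; 0 0.100 -0.042 0 0 0 1; 0 0.100 -0.041 0 0 0 1; 0 0.100 -0.041 0 0 0 1; 0 0.100 -0.040 0 0 0 1
```

>>> jog_arm(rows="0 -0.07 0.03 0 0 0 1; 0 0 0 0 0 0 1; 0 0 0 0 0 0 0.6; 0 0 0 0 0 0 0.5; 0 0 0 0 0 0 0.4")

```text
time: 10.02
position: [0.6195, -0.026, 0.2788]
tool_rot: [-1.964, -2.451, -0.002]
ft_force: [0.9, -0.4, 0.8]
grip_width: 0.277
grip_force: 0.0
```

>>> jog_arm(rows="0 0 0 0 0 0 0; 0 0 0 0 0 0 0; 0 0 0 0 0 0 0; 0 0 0 0 0 0 0; 0 0 0 0 0 0 0")

```text
time: 10.65
position: [0.6193, -0.0277, 0.2789]
tool_rot: [-1.967, -2.45, -0.0]
ft_force: [-0.7, 0.2, -0.3]
grip_width: 0.501
grip_force: 0.0
```

```bash
python3 - <<'E'
from h import *
tri()
d=cam("side"); cv2.imwrite("pics/s2.png",cv2.resize(d["img"][60:250,180:400],None,fx=3,fy=3,interpolation=cv2.INTER_CUBIC))
print(ctrl.get_state()["ft_force"])
E
```

```text
th 1.161662167706351 r 0.21599300544315528 radial -0.03308870499822192 tang(+open) -0.7284661074400733 0.500832347444129 [ 0.03407472 -0.05937428  0.27886615]
0.01 0 0.199 -0.085 0 0 0 1; 0 0.199 -0.083 0 0 0 1; 0 0.200 -0.081 0 0 0 1; 0 0.201 -0.079 0 0 0 1; 0 0.202 -0.077 0 0 0 1
0.0075 0 0.149 -0.064 0 0 0 1; 0 0.149 -0.063 0 0 0 1; 0 0.150 -0.062 0 0 0 1; 0 0.150 -0.061 0 0 0 1; 0 0.151 -0.059 0 0 0 1
0.005 0 0.099 -0.043 0 0 0 1; 0 0.099 -0.042 0 0 0 1; 0 0.100 -0.042 0 0 0 1; 0 0.100 -0.041 0 0 0 1; 0 0.100 -0.041 0 0 0 1
[ 0.08132179 -0.15336557  0.14132379]
```

View pics/s2.png

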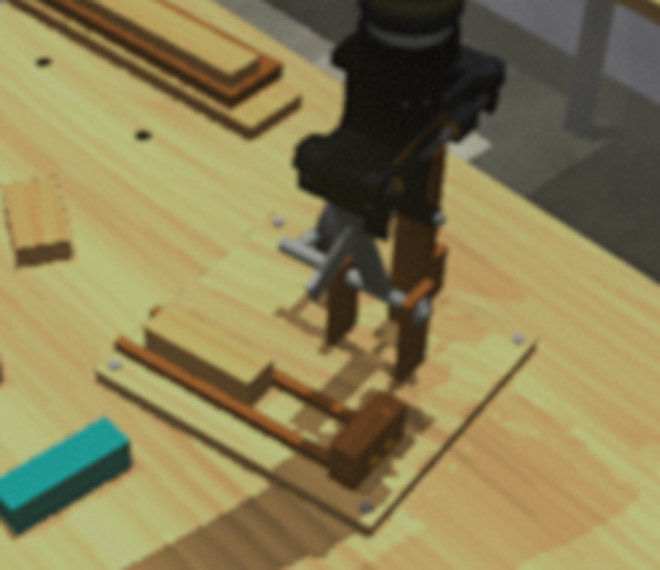

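The guard stands open at about 1.16 rad with the fingers clear of the handle (zero force). The wooden block's near end is at (255,375) in this crop and the channel is free. Now I'll raise the hand and plan the move to the block's +y end.

>>> jog_arm(rows="0 0 -2 0 0 0 0; 0 0 -4 0 0 0 0; 0 0 -3 0 0 0 0; 0 0 0 0 0 0 0.5")

```text
time: 11.2
position: [0.6203, -0.0281, 0.3717]
tool_rot: [1.964, 2.447, 0.005]
ft_force: [-0.4, 0.1, -1.2]
grip_width: 0.447
grip_force: 0.0
```

```bash
python3 - <<'E'
from h import *
d=cam("side")
for u,v in[(148,322),(272,365),(160,305),(252,385)]: print(J(plane(d,u/3+180,v/3+60,.058)))
a=JP()[2]; q=W((-.006,.207,.34)); plan([(*q,a)]); q2=q.copy(); q2[2]=.06; plan([(*q,a),(*q2,a)]); print(q)
E
```

```text
[-0.01129844  0.17945396  0.058     ]
[0.01379328 0.04736689 0.058     ]
[0.01423278 0.18535323 0.058     ]
[-0.01830369  0.04687677  0.058     ]
4.45 -0.62 0.49 0 0 0.002; 4.45 -0.63 0.49 0 0 0.002; 4.45 -0.64 0.49 0.001 0 0.002; 4.45 -0.64 0.5 0 0 0.002; 4.45 -0.65 0.49 0.001 0 0.002
4.45 -0.66 0.5 0 0 0.003
4.45 -0.62 0.49 0 0 0.002; 4.45 -0.63 0.49 0 0 0.002; 4.45 -0.64 0.49 0.001 0 0.002; 4.45 -0.64 0.5 0 0 0.002; 4.45 -0.65 0.49 0.001 0 0.002
4.45 -0.66 0.5 0 0 0.003; 0 -0 4.67 0 0 -0; 0 -0 4.67 0 0 -0; 0 -0 4.67 0 0 -0; 0 -0 4.66 0 0 -0
0 -0 4.67 0 0 -0; 0.01 -0.01 4.66 0 0 -0
[0.52575291 0.22494143 0.34      ]
```

>>> jog_arm(rows="4.45 -0.6 0 0 0 0 1; 4.45 -0.6 0 0 0 0 1; 4.45 -0.65 0.5 0 0 0 1; 4.45 -0.65 0.5 0 0 0 1; 4.45 -0.65 0.5 0 0 0 1")

```text
time: 11.88
position: [0.539, 0.1841, 0.3522]
tool_rot: [-1.966, -2.449, 0.003]
ft_force: [-0.5, 0.4, 0.8]
grip_width: 0.008
grip_force: 0.0
```

>>> jog_arm(rows="4.8 -0.65 0.5 0 0 0 1; 0 0 4 0 0 0 1; 0 0 5 0 0 0 1; 0 0 5 0 0 0 1; 0 0 5 0 0 0 1")

```text
time: 12.5
position: [0.5224, 0.2279, 0.156]
tool_rot: [-1.966, -2.45, 0.002]
ft_force: [0.3, 0.3, -0.2]
grip_width: 0.004
grip_force: 0.0
```

```bash
python3 - <<'E'
from h import *
s=ctrl.get_state(); print(J(s["position"]),s["grip_width"],s["ft_force"].round(2))
a=JP()[2]; plan([(*W((-.006,.21,.06)),a),(*W((-.006,.21,.034)),a)])
d=cam("wrist"); cv2.imwrite("pics/w2.png",d["img"])
E
```

```text
[-0.00864978  0.21057863  0.15595079] 0.004276997459838976 [ 0.28  0.31 -0.18]
-0.03 0.14 4.8 -0.001 0 0.007; -0.03 0.14 4.79 -0.001 0 0.006; 0 -0 2.6 0 0 0
```

View pics/w2.png

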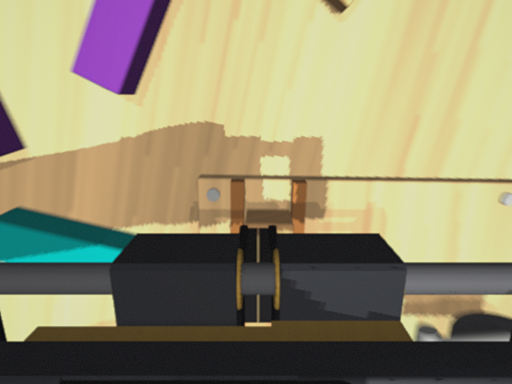

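The fingers sit between the two fences (u 237–298), over the open channel end and clear of the block. Going down.

>>> jog_arm(rows="0 0.15 4.8 0 0 0.006 1; 0 0.15 4.8 0 0 0.006 1; 0 0 2.5 0 0 0 1; 0 0 0 0 0 0 1; -1 0 0 0 0 0 1")

```text
time: 13.18
position: [0.5292, 0.22, 0.0391]
tool_rot: [1.979, 2.44, 0.003]
ft_force: [-0.5, -0.7, 0.4]
grip_width: 0.01
grip_force: 0.0
```

>>> jog_arm(rows="-0.5 0 0 0 0 0 1; -0.5 0 0 0 0 0 1; -0.5 0 0 0 0 0 1; -0.5 0 0 0 0 0 1; 0 0 0 0 0 0 1")

```text
time: 13.8
position: [0.5329, 0.1986, 0.0379]
tool_rot: [1.982, 2.437, -0.001]
ft_force: [0.6, -0.7, -0.3]
grip_width: 0.01
grip_force: 0.1
```

```bash
python3 - <<'E'
from h import *
s=ctrl.get_state(); print(J(s["position"]),s["ft_force"].round(2),R.from_rotvec(s["tool_rot"]).as_matrix().round(3)[:,0])
E
```

```text
[-0.00434827  0.17979625  0.03787075] [ 0.57 -0.66 -0.27] [-0.204  0.979 -0.001]
```

>>> jog_arm(rows="-0.5 0 0 0 0 0 1; -0.5 0 0 0 0 0 1; -0.5 0 0 0 0 0 1; -0.5 0 0 0 0 0 1; -0.5 0 0 0 0 0 1")

```text
time: 14.42
position: [0.5378, 0.1745, 0.0377]
tool_rot: [-1.981, -2.438, 0.001]
ft_force: [-0.0, 0.8, 0.7]
grip_width: 0.0
grip_force: 0.6
```

>>> jog_arm(rows="-0.5 0 0 0 0 0 1; -0.5 0 0 0 0 0 1; -0.5 0 0 0 0 0 1; -0.5 0 0 0 0 0 1; -0.5 0 0 0 0 0 1")

```text
time: 15.05
position: [0.5429, 0.15, 0.0378]
tool_rot: [1.981, 2.438, -0.0]
ft_force: [-0.7, 0.7, 0.2]
grip_width: 0.002
grip_force: 0.3
```

>>> jog_arm(rows="-0.5 0 0 0 0 0 1; -0.5 0 0 0 0 0 1; -0.5 0 0 0 0 0 1; -0.5 0 0 0 0 0 1; 0 0 0 0 0 0 1")

```text
time: 15.68
position: [0.5473, 0.1302, 0.0379]
tool_rot: [1.982, 2.437, -0.0]
ft_force: [0.4, 0.4, 0.7]
grip_width: 0.003
grip_force: 0.0
```

```bash
python3 - <<'E'
from h import *
s=ctrl.get_state(); print(J(s["position"]),s["ft_force"].round(2))
d=cam("side"); cv2.imwrite("pics/s3.png",cv2.resize(d["img"][60:250,180:400],None,fx=3,fy=3,interpolation=cv2.INTER_CUBIC))
E
```

```text
[-0.00423416  0.10982686  0.03794915] [0.44 0.41 0.74]
```

View pics/s3.png

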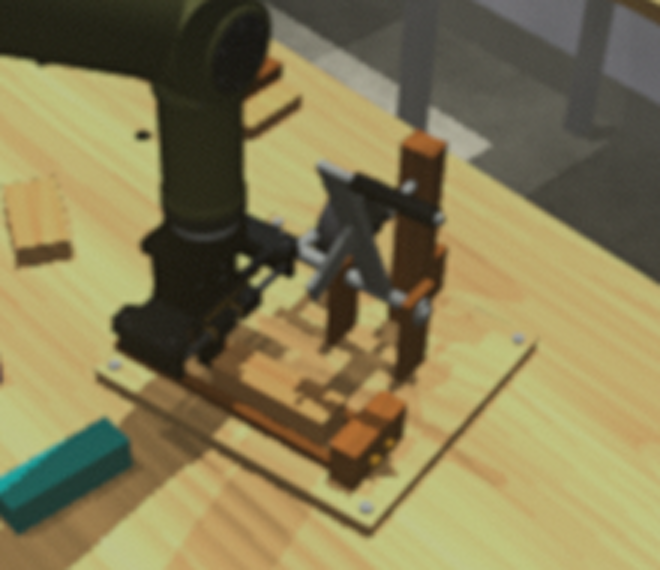

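The block has slid most of the way: its end is at (330,420) and the stop's face is near (345,430). The guard is still open on the bolt. The last part goes slowly, checking the force.

>>> jog_arm(rows="-0.4 0 0 0 0 0 1; -0.4 0 0 0 0 0 1; -0.4 0 0 0 0 0 1; -0.3 0 0 0 0 0 1; -0.2 0 0 0 0 0 1")

```text
time: 16.35
position: [0.5506, 0.1143, 0.0379]
tool_rot: [-1.981, -2.438, -0.0]
ft_force: [-1.0, 1.5, 0.1]
grip_width: 0.006
grip_force: 0.7
```

>>> jog_arm(rows="-0.15 0 0 0 0 0 1; -0.15 0 0 0 0 0 1; -0.1 0 0 0 0 0 1; 0 0 0 0 0 0 1")

```text
time: 16.85
position: [0.5514, 0.1104, 0.0379]
tool_rot: [1.981, 2.438, 0.0]
ft_force: [-0.7, 1.6, 1.0]
grip_width: 0.004
grip_force: 0.6
```

```bash
python3 - <<'E'
from h import *
s=ctrl.get_state(); print(J(s["position"]),s["ft_force"].round(2))
E
```

```text
[-0.00422817  0.08959387  0.03791546] [-0.7   1.58  1.02]
```

>>> jog_arm(rows="-0.1 0 0 0 0 0 1; -0.08 0 0 0 0 0 1; 0 0 0 0 0 0 1")

```text
time: 17.23
position: [0.5518, 0.1086, 0.0379]
tool_rot: [1.981, 2.438, 0.0]
ft_force: [-0.3, 1.1, 2.0]
grip_width: 0.007
grip_force: 0.8
```

>>> jog_arm(rows="-0.1 0 0 0 0 0 1; -0.08 0 0 0 0 0 1; 0 0 0 0 0 0 1")

```text
time: 17.6
position: [0.552, 0.1073, 0.0379]
tool_rot: [-1.981, -2.438, -0.001]
ft_force: [0.4, 3.1, 1.8]
grip_width: 0.003
grip_force: 1.5
```

>>> jog_arm(rows="-0.06 0 0 0 0 0 1; 0 0 0 0 0 0 1")

```text
time: 17.85
position: [0.5521, 0.1073, 0.038]
tool_rot: [-1.98, -2.438, -0.001]
ft_force: [-0.4, 4.7, 2.3]
grip_width: 0.003
grip_force: 2.6
```

>>> jog_arm(rows="-0.1 0 0 0 0 0 1; 0 0 0 0 0 0 1")

```text
time: 18.1
position: [0.5521, 0.1073, 0.0379]
tool_rot: [-1.979, -2.438, -0.002]
ft_force: [-1.1, 6.6, 1.8]
grip_width: 0.01
grip_force: 3.4
```

```bash
python3 - <<'E'
from h import *
s=ctrl.get_state(); print(J(s["position"]),s["ft_force"].round(2))
E
```

```text
[-0.00421012  0.08642702  0.0379396 ] [-1.08  6.59  1.77]
```

Firm stop: no travel, with the force rising to 6.6 N. Backing away along the channel and then up.

>>> jog_arm(rows="0.5 0 0 0 0 0 1; 2 0 0 0 0 0 1; 4 0 0 0 0 0 1; 5 0 0 0 0 0 1; 2 0 -2 0 0 0 1")

```text
time: 18.73
position: [0.5226, 0.239, 0.0562]
tool_rot: [-1.977, -2.441, 0.006]
ft_force: [0.9, -0.6, 0.8]
grip_width: 0.01
grip_force: 0.0
```

>>> jog_arm(rows="1 0 -5 0 0 0 1; 2 0 -5 0 0 0 1; 4 0 -5 0 0 0 1; 4 0 -4 0 0 0 1; 0 0 0 0 0 0 1")

```text
time: 19.35
position: [0.5029, 0.3482, 0.2499]
tool_rot: [1.974, 2.442, 0.01]
ft_force: [0.2, -0.6, 0.6]
grip_width: 0.008
grip_force: 0.0
```

```bash
python3 - <<'E'
from h import *
s=ctrl.get_state(); print(s["time"],s["position"],s["ft_force"].round(2))
d=cam("side"); cv2.imwrite("pics/s4.png",cv2.resize(d["img"][90:240,205:385],None,fx=4,fy=4,interpolation=cv2.INTER_CUBIC))
print("pred home end top corners",[[round((a-b)*4) for a,b in zip(proj(d,W((x,y,.058))),(205,90))] for x in(-.02,.02) for y in(-.056,.074)])
E
```

```text
19.35 [0.50289329 0.34820856 0.24992036] [ 0.17 -0.59  0.56]
pred home end top corners [[355, 460], [204, 378], [388, 425], [238, 346]]
```

View pics/s4.png

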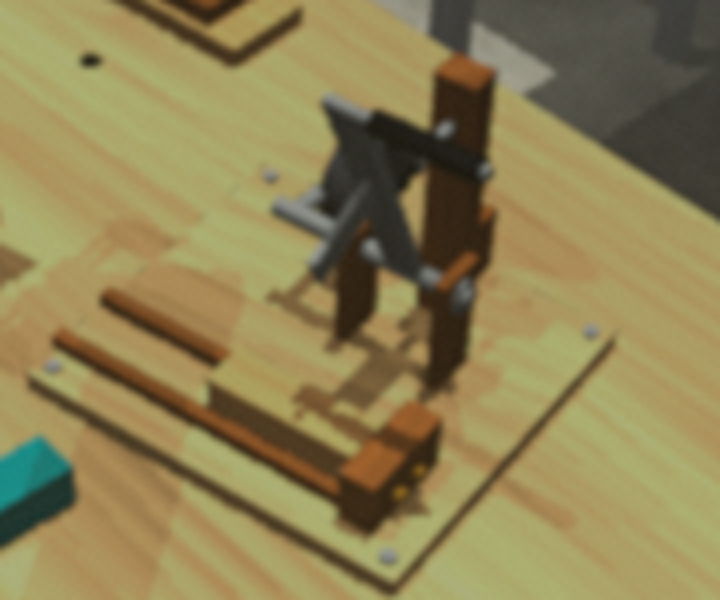

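The block lies against the end stop: its +y end is at (210,380)–(235,355), matching the predicted home corners (204,378) and (238,346). The guard stands open on its bolt and the hand is clear, so I'm handing in.

```bash
python3 -c "
from h import *
print(ticket.close_job())"
```

```text
the job is handed in; nothing more can be done
None
```

The guard was let down gently onto its rest bolt and stays open by itself, the wooden block is home against the end stop (about 7 N at the last push), the other things were left alone, and the job was handed in at about 19 s with the hand clear.

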